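Gauge the red-ended pin and show it to the inspection camera

TASK

Take the steel pin with the red end out of the rack, hold it level over the green fork gauge and press it straight down past the sprung roller jaw until it sits fully home in both forks with the jaw closed over it, and leave it there for about half a second. Then draw it up out of the gauge and present it in the air to the inspection camera: its red end face 100 mm in front of the lens, in the middle of the view and square to the camera's line of sight. Finish while still holding it there, motionless; do not knock the camera, and leave the other pins and the rings where they are.

Things in the scene. Friction and masses are not known exactly. Their poses are not given: they have to be found in the camera images.
- pin_red: steel pin to gauge, 16 mm thick, 150 mm long, about 0.2 kg, last 24 mm at one end red. Origin at its middle on its axis; x runs along the pin towards the red end. Starts level in one of the rack's three V rests, axis 50 mm above the table, free to lift straight out; the middle 70 mm of its length is open beneath for fingers, down to 8 mm above the table
- pin_red_end (a point): centre of the red end face of that pin, 75 mm from the pin's middle
- pin_blue: same pin with a blue end, to be left alone; lies in another rest of the rack, parallel, 65 mm between neighbouring pin axes
- pin_yellow: same pin with a yellow end, to be left alone; lies in the remaining rest
- rack: fixed grey plate 125 x 200 x 8 mm with two rows of white V rests; origin under its centre on the table, x along the pins, y across them (rests at y = -65, 0, 65 mm). It starts at different places and yaws; the red, blue and yellow ends all point to its +x side
- gauge: fixed fork gauge: aluminium base 130 x 70 x 10 mm, green forks at x = -40 and +40 mm, 10 mm thick, groove 18 mm wide. Origin on the table under the seat, x along a seated pin (either way round), z up. On -y fixed prongs with sloped lead-in, 75 mm tall; on +y the sprung jaw; a dial 44 mm across, top 57 mm, at y = -66 mm. Between the forks 70 mm are clear for fingers, down to 21 mm above the table
- gauge_seat (a point): where the pin's middle is when it is fully home in both forks: on the gauge's own z axis, 50 mm above the table (the pin's underside then rests on the groove floors at 42 mm)
- jaw (a joint): angle of the orange sprung jaw (rad): 0 closed, grows to about 0.1 as the pin passes and springs back to 0 behind it. A pin pressed down or pulled up passes it with about 5 to 10 N
- jaw_rollers (a point): middle of the line between the jaw's two free-turning brass rollers (12 mm in diameter, one over each fork); with the jaw closed they stand 9.5 mm to the +y side of the seat and 11 mm above it, overhanging the pin
- camera_stand: fixed mast of the inspection camera, 434 mm tall, on a base of 100 x 130 mm; origin under it on the table. It starts at different places and yaws
- camera_head: white inspection camera, black lens barrel 36 mm across, on the mast; its height (lens 265 to 325 mm) differs from run to run. Origin: centre of the lens front. It looks along its own -x, 25 degrees below level, roughly towards the robot; +x points back into the camera, y is level. A pin presented properly has its x axis along the camera's +x, red end nearer the lens
- view_spot (a point): point in the air 100 mm in front of the lens on its line of sight, where the centre of the red end face belongs
- bearing_ring: loose bright steel ring, 52 mm across, 16 mm high, lying on the table, to be left alone; origin under its centre
- dark_ring: loose dark steel ring, 60 mm across, 14 mm high, lying on the table, to be left alone; origin under its centre
Things that resemble listed ones, but are neither listed nor needed, are in the scene too. Leave any brown look-alike of the gauge alone. Leave any orange look-alike of the pin_red alone.

How it is judged:
By the outcome, as a careful person would: the job done as asked, in the order asked, and still so for the second after the job is handed in, while the arm keeps its last pose, push and grip.
It also fails if it takes over 45 s, if anything falls off the work surface, if the arm or the gripper's body presses on something with over 40 N, if the wrist force passes 120 N, or if a joint passes its speed limit or range.

ROBOT

A 6-joint arm with a two-finger parallel gripper is mounted at the origin on the work surface. World frame = base frame: x ahead of the robot, y to its left, z up, the work surface at z = 0. Lengths are in m, angles in degrees, forces in N, time in s.
With the tool pointing down it reaches from about 0.3 to 0.75 m from the base axis. Payload 8.5 kg.
Tool frame: the origin (TCP) lies on the centre line of the jaws, within the pads' length; the fingertips stand 14 mm ahead of it and the grasp point (between the pads) lies 5 mm behind it; z points along the fingers, x is the direction in which the jaws open and shut, and the axes are right-handed (so a half turn about z gives the same grasp; the last joint's range is limited). The gripper opens to 85 mm and grips with 20 to 120 N. Pads are 22 mm wide; open, the fingers measure 114 mm over their backs; the gripper's body (76 mm by 85 mm) begins 54 mm behind the grasp point. The pads swing forward as they close: fully open they stand 13 mm farther back than shut.
Start: joints at [-12.336, 21.807, 74.336, -0, 83.858, -12.336], TCP at [0.55, 0, 0.207] pointing down, gripper open.
Joint ranges: [-178.18, 178.18], [-50.72, 133.34], [12.68, 142.11], [-81.47, 261.47], [9.98, 163.14], [-165.26, 165.26]. Speed limits (degrees/s): [136.94, 136.94, 180, 180, 180, 180].

INTERFACE

Orientations are given as a 3x3 rotation matrix whose columns are the frame's x, y, z axes.
In Python, from rig import * gives the robot as it stands.
- The arm moves only by the shell command python3 -m crank 'ROWS' [FORCE]. ROWS is JSON, one flat list of numbers, 7 for each row, row after row: the turn, a rotation vector about the world's x, y, z in rad, then the shift along the world's x, y, z in m, then the opening in per cent of the stroke, from 0 (shut) to 100 (fully open). A call has 1 to 20 rows; each row shifts and turns the commanded pose from where the row before left it; what a row does not reach is not made up. A row lasts 1/10 s, in which the tool goes at most 50 mm and 8.59 degrees, less where a joint would pass 70% of its speed; a pose out of reach is approached as far as the arm can. A call is refused whole if a number of a shift passes 0.05 or a number of a turn 0.15, either way. A call with a gripper value outside its range is refused whole. The fingers move at their own pace and stop on an object; FORCE is the grip in N (left out, the last holds). Time passes only in rows, so rows that do not move let the fingers close. It gives the time, the measured TCP pose, the force and the opening at its end, in the units of the state.
- observe(): the state, without advancing time (a new reading comes with each control period).
- get_image(name): name is "scene" or "side" or "wrist"; returns a dict with "frame" (480x640x3 uint8, red, green, blue), "fov_y" (degrees; the focal length in pixels is half the picture's height over the tangent of half this angle, whatever the lens; pixels are square), "cx", "cy" (the principal point, pixels), "k1" (the pictures are not rectified: a ray, as slopes to the right and down, at radius r is drawn at 1 + k1 r^2 times it, then the intrinsics apply), "world_to_cam" (4x4, takes a point from world to camera coordinates). Camera axes: x right, y up, looking along -z (the intrinsics and any distortion apply to the point x, -y, -z); pixel columns grow to the right and rows downward; lengths in m; the calibration is good to about 2 mm. A picture is of the moment at which its call begins. There is no depth.
- close_job(): hands the job in, once; it reports no verdict.
The state is a dict: "time_s": time; "q": joint angles; "qvel": joint speeds; "joint_efforts": joint torques, N m; "position": TCP position; "tool_rot": TCP orientation; "ft_force": force on the tool from outside, world axes, zero at the start; "wrist_torque": the same for the moment, N m; "grip_width": finger opening in m.
Only numpy, scipy, OpenCV 4.12 (cv2) and the standard library are available. Lean on these libraries where they do the work, as an engineer would, in place of code of your own. Each camera call takes 0.05 s, during which the arm holds its last target. There are 200 camera calls.

## Working session

There is one attempt and no reset: what is moved stays moved. The work goes in short steps, Python scripts to look and compute and a shell command to move; the robot and the scene stay as the last step left them, time stands still between calls to the robot, and variables do not carry over. Pictures are saved under pics/ and viewed, about 8 in all and at most 12, crops included, and the job is handed in when it is done.

```bash
mkdir -p pics
cat > h.py <<'E'
from rig import *
import numpy as np, cv2, pickle
def grab(names=("scene","side")):
    d={}
    for n in names:
        d[n]=get_image(n)
    pickle.dump(d,open("im.pkl","wb")); return d
def K(c):
    f=c["frame"].shape[0]/2/np.tan(np.radians(c["fov_y"])/2)
    return f,c["cx"],c["cy"],c["k1"]
def ray(c,uv):
    f,cx,cy,k=K(c); d=np.array([(uv[0]-cx)/f,(uv[1]-cy)/f]); s=d.copy()
    for _ in range(30): s=d/(1+k*(s@s))
    M=np.array(c["world_to_cam"]); R=M[:3,:3]; o=-R.T@M[:3,3]
    v=R.T@np.array([s[0],-s[1],-1]); return o,v/np.linalg.norm(v)
def onz(c,uv,z):
    o,v=ray(c,uv); return o+v*(z-o[2])/v[2]
def proj(c,p):
    f,cx,cy,k=K(c); M=np.array(c["world_to_cam"]); q=M[:3,:3]@p+M[:3,3]
    s=np.array([q[0],-q[1]])/-q[2]; s=s*(1+k*(s@s)); return s*f+[cx,cy]
def tri(l):
    A=0;b=0
    for c,uv in l:
        o,v=ray(c,uv); P=np.eye(3)-np.outer(v,v); A=A+P; b=b+P@o
    p=np.linalg.solve(A,b); return p,[np.linalg.norm(proj(c,p)-uv) for c,uv in l]
E
python3 - <<'E'
from h import *
d=grab(("scene","side","wrist"))
for n in d:
    c=d[n]; cv2.imwrite(f"pics/{n}0.png",c["frame"][:,:,::-1]); o,v=ray(c,(320,240)); print(n,c["fov_y"],c["cx"],c["cy"],c["k1"],o.round(3),v.round(3))
s=observe(); print(s["time_s"],s["position"],s["ft_force"])
E
```

```text
scene 48.46213151584255 322.0300940578227 232.65249998436678 0.015809721132784567 [1.3   0.153 0.873] [-0.717 -0.17  -0.676]
side 49.39016145769702 315.1723085927743 242.6797470047694 -0.12635185174102603 [-0.076  0.663  1.167] [ 0.446 -0.502 -0.741]
wrist 63.33283489355282 317.9015341665469 237.99564455452025 -0.06526708160122978 [0.55  0.076 0.372] [ 0.004 -0.302 -0.953]
0.15 [5.49749738e-01 5.92929992e-05 2.06549259e-01] [ 0.11782928  0.2956087  -0.94316265]
```

View pics/scene0.png

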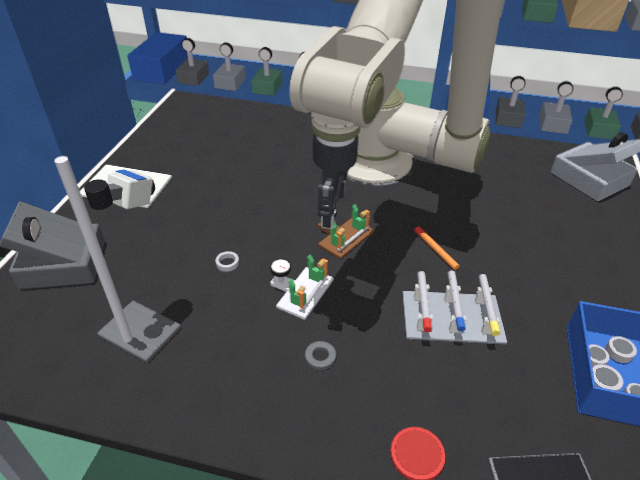

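View pics/side0.png

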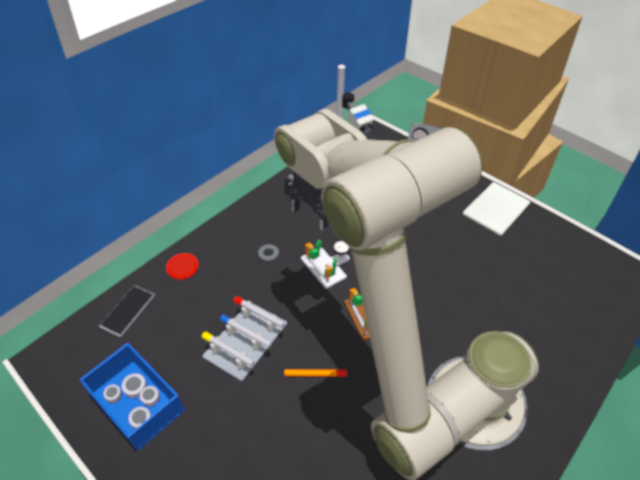

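Scene: the rack is near (455,310) with red, blue and yellow ends at (427,324), (460,323) and (494,328). The white-based gauge with its dial is near (307,287) and the brown look-alike at (347,232). The orange decoy pin is at (437,248), and the camera head at (130,188) on the mast at (125,340). Side: rack (245,335), gauge (323,265), head (357,112).

Pin candidates are the steel pin with the red end at scene (427,324) in the rack and the orange one at (437,248) on the table. The first fits: it is steel and in a V rest. For the gauge I take the white/aluminium base with the dial, not the brown one. I'll confirm both in a crop.

Run:
```python
from h import *
d=pickle.load(open("im.pkl","rb"))
def crop(n,x,y,w,h): return cv2.resize(d[n]["frame"][y:y+h,x:x+w,::-1],(400,300),interpolation=cv2.INTER_CUBIC)
a=np.vstack([np.hstack([crop("scene",70,150,100,75),crop("side",325,80,60,45)]),np.hstack([crop("scene",265,245,80,60)if 0 else crop("scene",260,250,96,72),crop("scene",395,262,120,90)])])
cv2.imwrite("pics/c1.png",a)
b=np.hstack([crop("side",290,230,72,54),crop("side",195,285,100,75)])
cv2.imwrite("pics/c2.png",np.vstack([b,np.hstack([cv2.resize(d["wrist"]["frame"][:,:,::-1],(400,300)),crop("scene",85,290,110,82)])]))
```

```text
(no output)
```

View pics/c1.png

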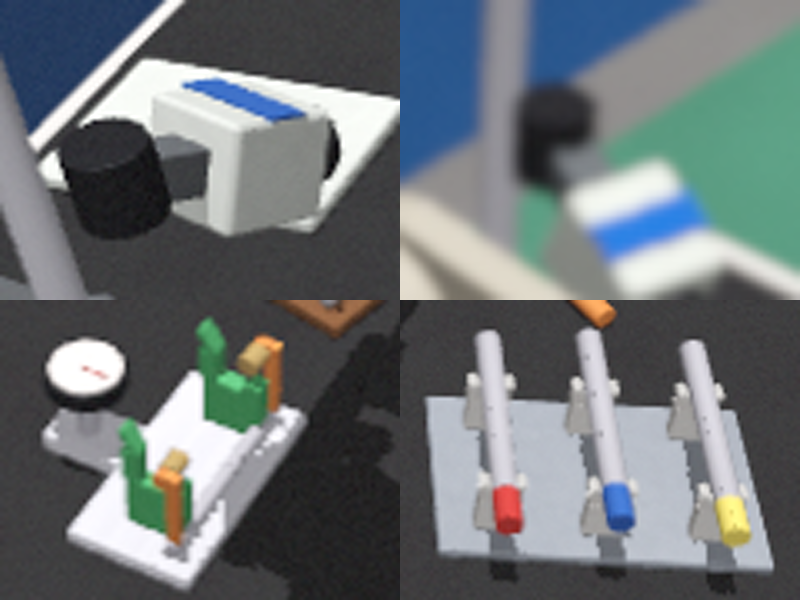

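View pics/c2.png

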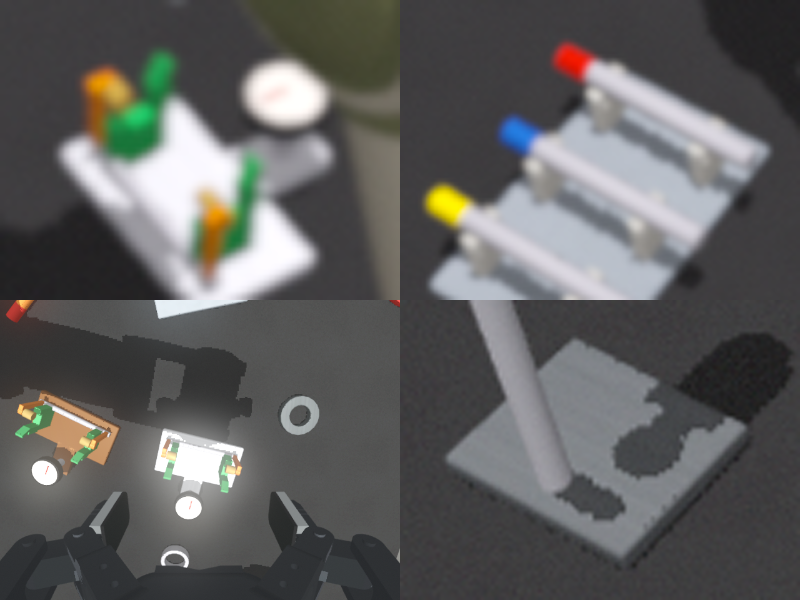

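The crops confirm it: the red-ended steel pin is leftmost in the rack (scene ~(427,324)), and the real gauge has the green forks on a white base with the dial. The head's lens faces right, towards the robot (scene ~(152,188)). The black cylinder at (98,193) is its clamp. Now I'll measure.

```bash
cat >> h.py <<'E'
def mask(c,col,box=None):
    im=c["frame"]; h=cv2.cvtColor(im,cv2.COLOR_RGB2HSV).astype(int); H,S,V=h[...,0],h[...,1],h[...,2]
    m={"red":((H<6)|(H>172))&(S>150)&(V>70),"blue":(H>100)&(H<125)&(S>130)&(V>70),"yellow":(H>24)&(H<34)&(S>150)&(V>90),
       "green":(H>50)&(H<80)&(S>100)&(V>50),"white":(S<60)&(V>150),"orange":(H>8)&(H<20)&(S>150)&(V>100),"grey":(S<60)&(V>90)}[col]
    m=m.astype(np.uint8)
    if box:
        z=np.zeros_like(m); x0,y0,x1,y1=box; z[y0:y1,x0:x1]=1; m=m*z
    return m
def blobs(m,amin=20):
    n,l,s,ce=cv2.connectedComponentsWithStats(m); 
    return [(ce[i],s[i,4],l==i) for i in np.argsort(-s[:,4]) if i and s[i,4]>=amin]
E
python3 - <<'E'
from h import *
d=pickle.load(open("im.pkl","rb")); S,D,W=d["scene"],d["side"],d["wrist"]
P={}
for col,bs,bd in [("red",(405,300,445,340),(225,290,250,310)),("blue",(445,300,475,340),(212,308,232,328)),("yellow",(475,300,510,345),(195,325,216,345))]:
    a=blobs(mask(S,col,bs),10)[0]; b=blobs(mask(D,col,bd),10)[0]
    p,e=tri([(S,a[0]),(D,b[0])]); P[col]=p; print(col,a[0].round(1),a[1],b[0].round(1),b[1],p.round(4),np.round(e,1), onz(S,a[0],.052).round(4),onz(D,b[0],.052).round(4))
v=P["yellow"]-P["red"]; print("spacing",np.linalg.norm(v[:2]),"yaw from row",np.degrees(np.arctan2(-v[0],v[1])))
# far end of red pin & gauge from the wrist
print("green wrist",[(b[0].round(1),b[1]) for b in blobs(mask(W,"green"),40)])
bs=blobs(mask(W,"white",(240,200,400,400)),300)
for b in bs:
    r=cv2.minAreaRect(np.argwhere(b[2])[:,::-1].astype(np.float32)); c=cv2.boxPoints(r)
    print("white",b[0].round(1),b[1],"corners z=.01",[onz(W,q,.01)[:2].round(4).tolist() for q in c])
# head: blue stripe / clamp / box
for n,(u,u2) in {"clamp":((98.5,194.5),(348,99.5)),}.items():
    print(n,tri([(S,u),(D,u2)]))
for nm,uv in [("b1",(84,331)),("b2",(85+174*110/400,290+45*82/300))]: pass
k=110/400
for q in [(575-400,340-300),(748-400,432-300),(625-400,560-300),(447-400,460-300)]:
    print("base corner",onz(S,(85+q[0]*k,290+q[1]*k),.012).round(4))
print("mast root",onz(S,(85+155*k,290+185*k),.012).round(4))
E
```

```text
red [426.7 324.6] 96 [237.5 299.6] 59 [0.6134 0.2079 0.0508] [0.7 0.5] [0.6138 0.2065 0.052 ] [0.6129 0.2098 0.052 ]
blue [460.  323.9] 99 [223.9 318.1] 64 [0.5957 0.2708 0.051 ] [0.8 0.6] [0.5959 0.2693 0.052 ] [0.5955 0.2725 0.052 ]Traceback (most recent call last):
  File "<stdin>", line 5, in <module>
IndexError: list index out of range
```

```bash
sed -i 's/(H>24)&(H<34)&(S>150)/(H>20)\&(H<36)\&(S>120)/' h.py
python3 - <<'E'
from h import *
d=pickle.load(open("im.pkl","rb")); S,D,W=d["scene"],d["side"],d["wrist"]
P={}
for col,bs,bd in [("red",(405,300,445,340),(225,290,250,310)),("yellow",(475,300,510,345),(195,325,219,348))]:
    a=blobs(mask(S,col,bs),5)[0]; b=blobs(mask(D,col,bd),5)[0]
    p,e=tri([(S,a[0]),(D,b[0])]); P[col]=p; print(col,a[0].round(1),a[1],b[0].round(1),b[1],p.round(4),np.round(e,1))
v=P["yellow"]-P["red"]; print("spacing",np.linalg.norm(v[:2]),"yaw",np.degrees(np.arctan2(-v[0],v[1])))
print("green wrist",[(b[0].round(1),b[1]) for b in blobs(mask(W,"green"),40)])
for b in blobs(mask(W,"white",(240,200,400,400)),300):
    r=cv2.minAreaRect(np.argwhere(b[2])[:,::-1].astype(np.float32)); c=cv2.boxPoints(r)
    print("white",b[0].round(1),b[1],"corners",[onz(W,q,.01)[:2].round(4).tolist() for q in c])
print("clamp",tri([(S,(98.5,194.5)),(D,(348,99.5))]))
k=110/400
for q in [(175,40),(348,132),(225,260),(47,160),(155,185)]:
    print("base corner/root",onz(S,(85+q[0]*k,290+q[1]*k),.012).round(4))
k=100/400
for q in [(150,95),(215,125),(330,110),(235,232),(315,205),(330,150)]: print("head pt on z=.3",onz(S,(70+q[0]*k,150+q[1]*k),.3).round(3))
E
```

```text
red [426.7 324.6] 96 [237.5 299.6] 59 [0.6134 0.2079 0.0508] [0.7 0.5]
yellow [493.8 329.2] 73 [206.  335.5] 87 [0.5904 0.3352 0.0485] [0.8 0.6]
spacing 0.12941347803232875 yaw 10.249577229306803
green wrist [(array([ 61.3, 183.3]), np.int32(331)), (array([ 35.8, 209.6]), np.int32(256)), (array([123.4, 251.8]), np.int32(212)), (array([144.3, 217.1]), np.int32(66))]
white [315.  257.5] 9076 corners [[0.4681, -0.1007], [0.4953, -0.0032], [0.6207, -0.0338], [0.6033, -0.1365]]
white [301.3 331.8] 1248 corners [[0.5027, -0.1406], [0.5323, -0.1081], [0.5615, -0.1411], [0.5318, -0.1753]]
clamp (array([ 0.72368705, -0.34877042,  0.34400397]), [np.float64(0.6224903026401669), np.float64(0.33533162160904695)])
base corner/root [ 0.6707 -0.3969  0.012 ]
base corner/root [ 0.7078 -0.2721  0.012 ]
base corner/root [ 0.8005 -0.2979  0.012 ]
base corner/root [ 0.7653 -0.4216  0.012 ]
base corner/root [ 0.7661 -0.3568  0.012 ]
head pt on z=.3 [ 0.618 -0.407  0.3  ]
head pt on z=.3 [ 0.631 -0.367  0.3  ]
head pt on z=.3 [ 0.607 -0.323  0.3  ]
head pt on z=.3 [ 0.697 -0.321  0.3  ]
head pt on z=.3 [ 0.672 -0.297  0.3  ]
head pt on z=.3 [ 0.635 -0.309  0.3  ]
```

Red, blue and yellow ends come out at z≈0.05, and the 129 mm red–yellow spacing matches the given 130. That puts the pin's middle at ≈(0.551,0.197), yaw ≈10°. The stand base measures 97×130 mm, yaw ≈-15°. Next I go over the rack, turning the tool +100° so the wrist camera sits on the robot side.

```bash
python3 -m crank '[0,0,0.146,0,0.0164,0,50, 0,0,0.146,0,0.0164,0,50, 0,0,0.146,0,0.0164,0,50, 0,0,0.146,0,0.0164,0,50, 0,0,0.146,0,0.0164,0,50, 0,0,0.146,0,0.0164,0,50, 0,0,0.146,0,0.0164,0,50, 0,0,0.146,0,0.0164,0,50, 0,0,0.146,0,0.0164,0,50, 0,0,0.146,0,0.0164,0,50, 0,0,0.146,0,0.0164,0,50, 0,0,0.146,0,0.0164,0,50, 0,0,0,0,0,0,50, 0,0,0,0,0,0,50]'
python3 - <<'E'
from h import *
d=grab(("wrist",)); W=d["wrist"]; s=observe(); print(s["tool_rot"],s["q"])
cv2.imwrite("pics/w1.png",W["frame"][:,:,::-1])
for c in("red","blue","yellow"): print(c,[(b[0].round(1),b[1],onz(W,b[0],.052).round(4)) for b in blobs(mask(W,c),60)])
E
```

```text
time_s: 1.55
position: [0.5499, 0.1966, 0.2068]
tool_rot: [[-0.177, 0.984, -0.0], [0.984, 0.177, -0.0], [-0.0, -0.001, -1.0]]
ft_force: [-0.0, -0.5, 0.6]
grip_width: 0.0427
[[-1.76982955e-01  9.84213823e-01 -4.27991368e-04]
 [ 9.84213884e-01  1.76982821e-01 -3.34291897e-04]
 [-2.53267586e-04 -4.80399014e-04 -9.99999853e-01]] [ 8.03897616e+00  2.52754815e+01  6.87120080e+01 -1.55731524e-02
  8.60394704e+01 -9.21540160e+01]
red [(array([296.6, 421.3]), np.int32(740), array([0.7718, 0.2139, 0.052 ])), (array([317.7, 280.4]), np.int32(433), array([0.6127, 0.2074, 0.052 ]))]
blue [(array([603.4, 325.4]), np.int32(13383), array([0.612 , 0.4889, 0.052 ])), (array([390.2, 273.3]), np.int32(442), array([0.5946, 0.2698, 0.052 ])), (array([  3.9, 451.8]), np.int32(88), array([ 0.8881, -0.1067,  0.052 ])), (array([151.9, 477.9]), np.int32(82), array([0.8839, 0.0671, 0.052 ]))]
yellow [(array([455.9, 277.9]), np.int32(213), array([0.5887, 0.3294, 0.052 ])), (array([469. , 278.5]), np.int32(90), array([0.5872, 0.3413, 0.052 ]))]
```

View pics/w1.png

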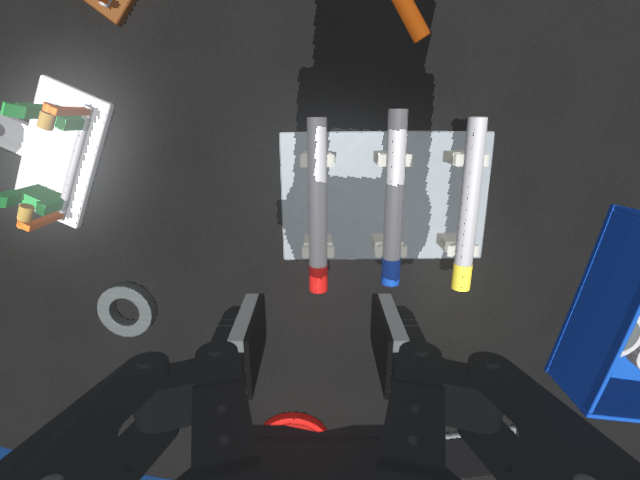

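The wrist view shows the red pin from (317,118) to (318,292), between pads that are still in front of it, with the gauge at far left (65,150). I'll fit the pin axis in this view.

Run:
```python
from h import *
W=pickle.load(open("im.pkl","rb"))["wrist"]; f=W["frame"].astype(int)
hsv=cv2.cvtColor(W["frame"],cv2.COLOR_RGB2HSV).astype(int)
g=cv2.GaussianBlur(cv2.cvtColor(W["frame"],cv2.COLOR_RGB2GRAY),(3,3),0)
L=[];R=[]
for y in range(122,290,1):
    row=g[y].astype(float); dx=np.gradient(row)
    l=300+np.argmax(np.abs(dx[300:316])); r=320+np.argmax(np.abs(dx[320:336])); L.append((l,y));R.append((r,y))
L=np.array(L);R=np.array(R)
def line(P):
    P=P.astype(np.float32)
    for _ in range(4):
        a=np.polyfit(P[:,1],P[:,0],1); e=np.abs(P[:,0]-np.polyval(a,P[:,1])); P=P[e<max(1.0,1.5*np.median(e))]
    return a,len(P)
(a,na),(b,nb)=line(L),line(R); m=(a+b)/2; print(a,b,na,nb)
# ends along column
x=318
col=g[:,316:320].mean(1).astype(float); dc=np.abs(np.gradient(col))
t=105+np.argmax(dc[105:130]); u=284+np.argmax(dc[284:302]); print("ends rows",t,u)
# wide: width check mm
for y in(150,200,250):
    print("diam",np.linalg.norm(onz(W,(np.polyval(a,y),y),.05)-onz(W,(np.polyval(b,y),y),.05)).round(4))
A=onz(W,(np.polyval(m,t),t),.05);B=onz(W,(np.polyval(m,u),u),.05)
v=B-A; print(A.round(4),B.round(4),"len",np.linalg.norm(v).round(4),"yaw",np.degrees(np.arctan2(v[1],v[0])).round(2),"mid",((A+B)/2).round(4))
# rack plate top z=.008
```

```text
[-5.31255357e-02  3.22222710e+02] [2.93825408e-03 3.25155956e+02] 67 112
ends rows 117 293
diam 0.0092
diam 0.0119
diam 0.0149
[0.4746 0.1852 0.05  ] [0.626  0.2086 0.05  ] len 0.1533 yaw 8.79 mid [0.5503 0.1969 0.05  ]
```

Run:
```python
from h import *
W=pickle.load(open("im.pkl","rb"))["wrist"]
g=cv2.cvtColor(W["frame"],cv2.COLOR_RGB2GRAY).astype(float)
for y in (119,121,123,125,127): 
    w=np.where(g[y,295:340]>75)[0]+295; print(y,w.min(),w.max())
m=mask(W,"red",(300,260,335,300)); 
ys=np.where(m.any(1))[0]; print([(y,np.where(m[y])[0].min(),np.where(m[y])[0].max()) for y in ys[::4]])
```

```text
119 306 326
121 307 326
123 295 326
125 295 326
127 295 334
[(np.int64(267), np.int64(310), np.int64(326)), (np.int64(271), np.int64(310), np.int64(326)), (np.int64(275), np.int64(309), np.int64(326)), (np.int64(279), np.int64(309), np.int64(326)), (np.int64(283), np.int64(309), np.int64(326)), (np.int64(287), np.int64(309), np.int64(326)), (np.int64(291), np.int64(310), np.int64(325))]
```

Corrected axis: (316.5,120) to (317.8,280), which gives middle ≈(0.550,0.196), yaw ≈10.5° and length ≈150 mm. This agrees with the two-camera fix, so I'll descend and grip.

```bash
python3 -m crank '[0,0,0.006,0.0004,-0.0006,-0.03,50, 0,0,0,0,0,-0.03,50, 0,0,0,0,0,-0.03,50, 0,0,0,0,0,-0.03,50, 0,0,0,0,0,-0.022,50, 0,0,0,0,0,-0.02,50, 0,0,0,0,0,0,50, 0,0,0,0,0,0,10, 0,0,0,0,0,0,0, 0,0,0,0,0,0,0, 0,0,0,0,0,0,0, 0,0,0,0,0,0,0]' 70
python3 - <<'E'
from h import *
d=grab(("wrist",)); W=d["wrist"]; s=observe(); print(s["position"],s["ft_force"],s["grip_width"])
E
```

```text
time_s: 2.8
position: [0.5505, 0.1962, 0.0455]
tool_rot: [[-0.186, 0.983, 0.001], [0.983, 0.186, 0.0], [-0.0, 0.001, -1.0]]
ft_force: [0.6, 0.1, 0.5]
grip_width: -0.0001
[0.55046535 0.196222   0.045329  ] [-0.44442997 -0.61912987  0.57119764] 0.00020503022376151326
```

The grip closed to 0, so there is nothing between the pads. I need to look.

Run:
```python
from h import *
d=grab(("wrist","scene","side")); 
c=lambda n,x,y,w,h:cv2.resize(d[n]["frame"][y:y+h,x:x+w,::-1],(400,300),interpolation=cv2.INTER_CUBIC)
cv2.imwrite("pics/g1.png",np.vstack([np.hstack([c("wrist",0,0,640,480),c("scene",360,220,180,135)]),np.hstack([c("side",180,240,160,120),c("wrist",240,200,200,150)])]))
```

```text
(no output)
```

View pics/g1.png

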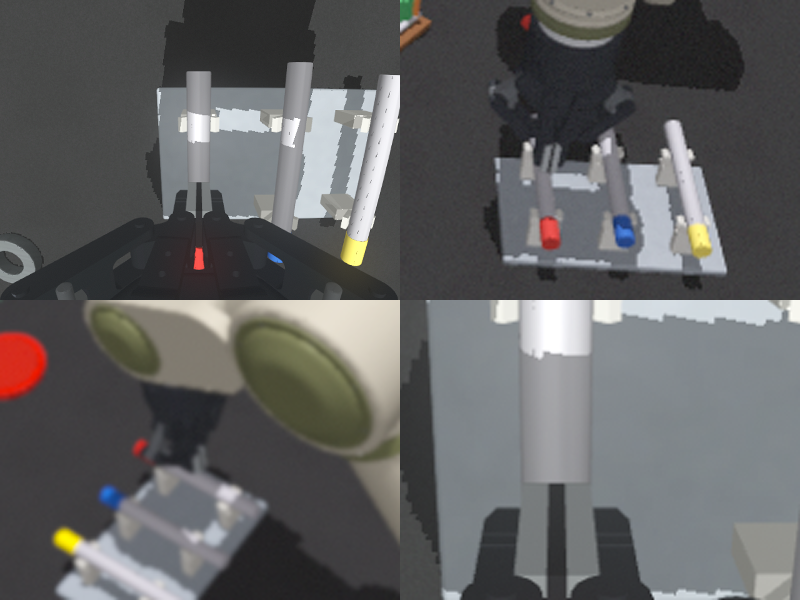

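Run:
```python
from h import *
d=pickle.load(open("im.pkl","rb")); s=observe(); print(s["position"],s["grip_width"],s["time_s"],s["ft_force"])
p=np.array(s["position"]); R=np.array(s["tool_rot"])
for n in("scene","wrist"):
    for o in(-.03,-.005,0,.014): print(n,o,proj(d[n],p+R[:,2]*o).round(1))
    for w in(-.008,.008): print(n,"pad inner",w,proj(d[n],p+R@[w,0,-.005]).round(1),"tip near/far",proj(d[n],p+R@[w,.011,.014]).round(1),proj(d[n],p+R@[w,-.011,.014]).round(1))
    a=R[:,1]; q=np.array([p[0],p[1],.058]); print("pin top at pad edges",proj(d[n],q+a*.011).round(1),proj(d[n],q-a*.011).round(1))
cv2.imwrite("pics/g2.png",np.hstack([cv2.resize(d["scene"]["frame"][265:340,395:470,::-1],(400,400),interpolation=cv2.INTER_CUBIC),cv2.resize(d["wrist"]["frame"][260:400,250:390,::-1],(400,400),interpolation=cv2.INTER_CUBIC)]))
```

```text
[0.55037658 0.19626116 0.04509085] -8.188744677042493e-05 3.0 [-0.0747152  -1.03087765  0.2319852 ]
scene -0.03 [426.2 291.9]
scene -0.005 [424.4 300.1]
scene 0 [424.1 301.8]
scene 0.014 [423.1 306.3]
scene pad inner -0.008 [420.5 300. ] tip near/far [419.7 310.2] [418.8 302. ]
scene pad inner 0.008 [428.4 300.3] tip near/far [427.6 310.6] [426.5 302.4]
pin top at pad edges [425.5 301.7] [424.5 293.5]
wrist -0.03 [318.2 318.2]
wrist -0.005 [318.2 291.1]
wrist 0 [318.2 286.5]
wrist 0.014 [318.2 274.9]
wrist pad inner -0.008 [300.5 291.1] tip near/far [302.5 294.9] [301.9 254.1]
wrist pad inner 0.008 [335.8 291. ] tip near/far [333.9 294.9] [334.5 254.1]
pin top at pad edges [318.2 321.3] [318.2 275.4]
```

View pics/g2.png

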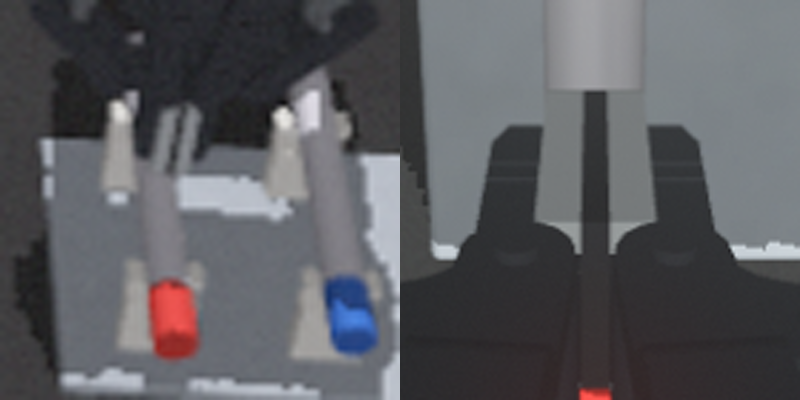

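Wrist and scene pictures agree. In the wrist view the pads cover the pin from row 291. In the scene view the closed pads end at (426,298), above the pin. So the real fingertips are about 0.07 m up, roughly 26 mm *behind* the reported TCP instead of 14 mm ahead, and the pin lies untouched below. I'll open and go down 10 mm gently, then measure the tips again.

```bash
python3 -m crank '[0,0,0,0,0,0,50, 0,0,0,0,0,0,50, 0,0,0,0,0,0,50, 0,0,0,0,0,0,50, 0,0,0,0,0,-0.005,50, 0,0,0,0,0,-0.005,50, 0,0,0,0,0,0,50]'
python3 - <<'E'
from h import *
d=grab(("wrist","scene","side")); s=observe(); print(s["position"],s["ft_force"],s["grip_width"])
a=cv2.resize(d["scene"]["frame"][255:345,385:475,::-1],(400,400),interpolation=cv2.INTER_CUBIC)
b=cv2.resize(d["wrist"]["frame"][150:430,180:460,::-1],(400,400),interpolation=cv2.INTER_CUBIC)
cv2.imwrite("pics/g3.png",np.hstack([a,b]))
E
```

```text
time_s: 3.7
position: [0.5499, 0.1961, 0.034]
tool_rot: [[-0.186, 0.983, -0.002], [0.983, 0.186, -0.0], [0.0, -0.002, -1.0]]
ft_force: [-0.5, -1.1, 0.2]
grip_width: 0.0424
[0.5503818  0.19620885 0.03494909] [ 0.56944481 -0.91456483 -0.15472458] 0.04243927935582496
```

View pics/g3.png

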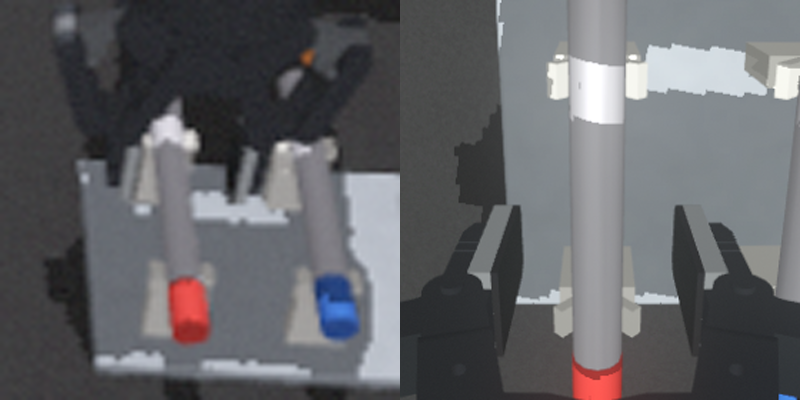

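Half open, the pad tips sit at wrist rows ~295 and scene (440,300), which again puts them at z≈0.06. The real tips are therefore ~40 mm short of the stated ones, in both views. I'll lower about 29 mm more in small guarded steps.

```bash
python3 -m crank '[0,0,0,0,0,-0.005,50, 0,0,0,0,0,-0.005,50, 0,0,0,0,0,-0.003,50, 0,0,0,0,0,0,50]' | grep -E "pos|ft"; python3 -m crank '[0,0,0,0,0,-0.003,50]' | grep -E "pos|ft";  python3 -m crank '[0,0,0,0,0,-0.003,50]' | grep -E "pos|ft"
```

```text
position: [0.5501, 0.1961, 0.0214]
ft_force: [-0.2, -0.4, 0.5]
position: [0.5506, 0.1962, 0.0192]
ft_force: [-0.6, -0.7, -0.3]
position: [0.5505, 0.1962, 0.0159]
ft_force: [-1.0, 0.6, -0.6]
```

No contact, although the nominal tips would now be inside the plate. I'll continue and grip.

```bash
python3 -m crank '[0,0,0,0,0,-0.003,50, 0,0,0,0,0,-0.003,50]' | grep -E "pos|ft";  python3 -m crank '[0,0,0,0,0,-0.003,50, 0,0,0,0,0,0,0, 0,0,0,0,0,0,0, 0,0,0,0,0,0,0, 0,0,0,0,0,0,0, 0,0,0,0,0,0,0]' 70
python3 - <<'E'
from h import *
d=grab(("wrist",)); W=d["wrist"]; s=observe(); print(s["grip_width"],s["ft_force"])
b=blobs(mask(W,"grey",(230,250,410,330)),30)
g=cv2.cvtColor(W["frame"],cv2.COLOR_RGB2GRAY)
for y in range(230,330,10): print(y,g[y,290:350:4])
E
```

```text
position: [0.5504, 0.1962, 0.0097]
ft_force: [0.8, 0.1, 0.1]
time_s: 5.25
position: [0.5505, 0.1961, 0.0072]
tool_rot: [[-0.186, 0.983, 0.0], [0.983, 0.186, -0.0], [-0.0, 0.0, -1.0]]
ft_force: [-0.5, -0.4, 0.7]
grip_width: 0.014
0.0141776552687717 [-0.43993591 -0.72984018  0.54743532]
230 [239 186 202 206 237 255 255 255 253 240 231 218 199 224 248]
240 [144 145 202 220 237 255 255 255 252 238 231 218 198 142 144]
250 [144 137 202 220 237 255 255 255 252 238 231 217 197 140 143]
260 [143 138 145 152 161 166 169 169 164 162 161 155 147 139 142]
270 [141 136 144 151 159 165 168 168 163 160 159 154 145 138 139]
280 [140 137 142 149 158 164 167 167 162 159 158 153 143 140 139]
290 [135 135 140 148 156 163 166 166 161 158 156 152 141 137 135]
300 [128 129 138 146 156 162 164 165 159 156 155 149 138 129 130]
310 [127  89 137 145 154 161 164 163 157 154 153 148 135  99 128]
320 [126  58 112 144 153 159 162 163 156 153 152 145  98  60 127]
```

The grip stopped at 14 mm on the pin. The tool-to-pin offset is now 43 mm behind the reported TCP (pin axis z=0.05, TCP z=0.007). I'll lift straight up, carry it near the gauge turning about -25°, and look.

```bash
python3 -m crank '[0,0,0,0,0,0.01,0, 0,0,0,0,0,0.015,0, 0,0,0,0,0,0.03,0, 0,0,0,0,0,0.03,0, 0,0,0,0,0,0.03,0, 0,0,0,0,0,0.03,0, 0,0,-0.054,-0.006,-0.021,0,0, 0,0,-0.054,-0.006,-0.021,0,0, 0,0,-0.054,-0.006,-0.021,0,0, 0,0,-0.054,-0.006,-0.021,0,0, 0,0,-0.054,-0.006,-0.021,0,0, 0,0,-0.054,-0.006,-0.021,0,0, 0,0,-0.054,-0.006,-0.021,0,0, 0,0,-0.054,-0.006,-0.021,0,0, 0,0,0,0,0,0,0, 0,0,0,0,0,0,0]'
python3 - <<'E'
from h import *
d=grab(("wrist","scene","side")); W=d["wrist"]
for c in("green","orange","white"): print(c,[(b[0].round(1),b[1]) for b in blobs(mask(W,c),60)][:10])
w=cv2.resize(W["frame"][:,:,::-1],(640,480)); cv2.imwrite("pics/w2.png",w)
E
```

```text
time_s: 6.9
position: [0.5024, 0.0283, 0.1525]
tool_rot: [[0.242, 0.97, 0.0], [0.97, -0.242, 0.0], [0.0, 0.0, -1.0]]
ft_force: [0.8, 0.3, -2.1]
grip_width: 0.0138
green [(array([183.8,  80.6]), np.int32(646)), (array([238. , 347.8]), np.int32(169)), (array([230.2,  91.9]), np.int32(92))]
orange [(array([576.9,   3.7]), np.int32(186)), (array([227.9, 109.8]), np.int32(184))]
white [(array([536.8, 207.1]), np.int32(14233)), (array([228.6, 274.2]), np.int32(8193)), (array([318.1, 183.5]), np.int32(4804)), (array([627.8, 148.1]), np.int32(2956)), (array([147.1, 311.7]), np.int32(1719)), (array([111.7,  12.4]), np.int32(1298)), (array([248.7,  42.5]), np.int32(897)), (array([610.2, 177.1]), np.int32(769)), (array([ 22.7, 293.9]), np.int32(695)), (array([598.1, 119.4]), np.int32(203))]
```

View pics/w2.png

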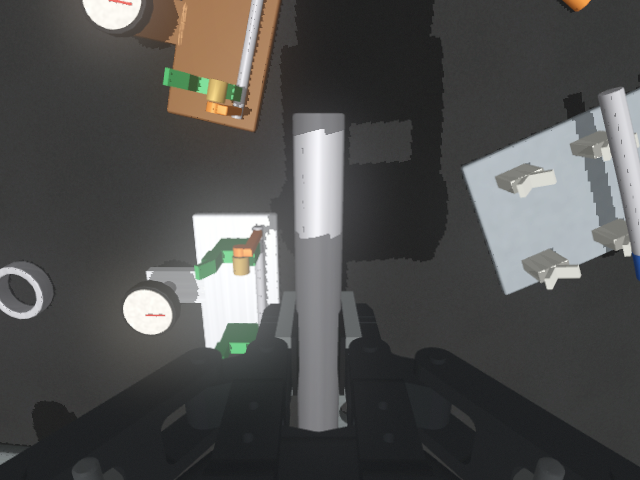

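The wrist view shows the pin held along the tool at columns 293–345. The gauge base corners are at (193,214) and (277,213), but the far fork is hidden behind the fingers. I'll back off 65 mm to see the whole gauge.

```bash
python3 -m crank '[0,0,0,-0.015,0.003,0.006,0, 0,0,0,-0.015,0.003,0.006,0, 0,0,0,-0.015,0.003,0.006,0, 0,0,0,-0.02,0.003,0.006,0, 0,0,0,0,0,0,0, 0,0,0,0,0,0,0]' | grep pos
python3 - <<'E'
from h import *
d=grab(("wrist","scene","side")); W=d["wrist"]
s=observe(); print(s["position"]); p=np.array(s["position"]);R=np.array(s["tool_rot"])
m=mask(W,"white",(120,60,290,360)); 
for b in blobs(m,300): 
    h=cv2.convexHull(np.argwhere(b[2])[:,::-1].astype(np.int32)); print(b[0].round(1),b[1],cv2.approxPolyDP(h,4,True)[:,0].tolist())
print("green",[(b[0].round(1),b[1],) for b in blobs(mask(W,"green",(120,60,290,360)),30)])
print("orange",[(b[0].round(1),b[1],) for b in blobs(mask(W,"orange",(120,60,290,360)),30)])
w=cv2.resize(W["frame"][50:350,100:400,::-1],(600,600),interpolation=cv2.INTER_CUBIC); cv2.imwrite("pics/w3.png",w)
E
```

```text
position: [0.4377, 0.0406, 0.1763]
[0.43794533 0.04024189 0.17579895]
[230.7 311. ] 3716 [[285, 278], [281, 303], [244, 353], [222, 358], [170, 337], [169, 324], [211, 277]]
[144.2 105.7] 2276 [[164, 126], [146, 134], [126, 125], [120, 116], [120, 92], [128, 82], [146, 78], [164, 89], [170, 104]]
[263.2 128.7] 854 [[274, 85], [260, 169], [253, 172], [266, 90]]
[167.9 353.7] 302 [[185, 352], [174, 359], [152, 359], [163, 348]]
green [(array([201.6, 179. ]), np.int32(266)), (array([221.1,  64.7]), np.int32(219)), (array([222.7, 176.6]), np.int32(103)), (array([243.5, 318. ]), np.int32(69)), (array([268.1,  75.9]), np.int32(59))]
orange [(array([234.6, 201.4]), np.int32(89)), (array([274.3,  62.7]), np.int32(77))]
```

View pics/w3.png

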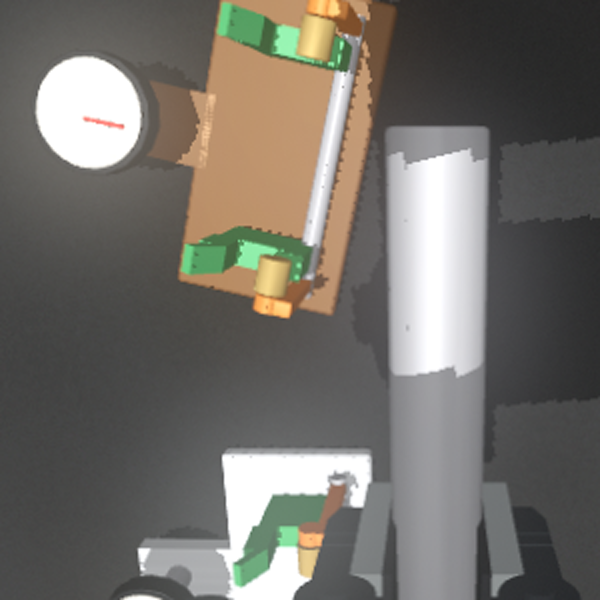

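That was the wrong way: this view's centre is the brown decoy and the real gauge is at the bottom (image down is +x). I'll move forward about 170 mm instead.

```bash
python3 -m crank '[0,0,0,0.028,0.003,0,0, 0,0,0,0.028,0.003,0,0, 0,0,0,0.028,0.003,0,0, 0,0,0,0.028,0.003,0,0, 0,0,0,0.028,0.003,0,0, 0,0,0,0.028,0.003,0,0, 0,0,0,0,0,0,0, 0,0,0,0,0,0,0]' | grep pos
python3 - <<'E'
from h import *
d=grab(("wrist","scene","side")); W=d["wrist"]; pickle.dump(d,open("gauge.pkl","wb"))
s=observe(); print(s["position"])
w=cv2.resize(W["frame"][20:320,60:360,::-1],(600,600),interpolation=cv2.INTER_CUBIC); cv2.imwrite("pics/w4.png",w)
E
```

```text
position: [0.6055, 0.0582, 0.1749]
[0.60478293 0.05819864 0.17601812]
```

View pics/w4.png

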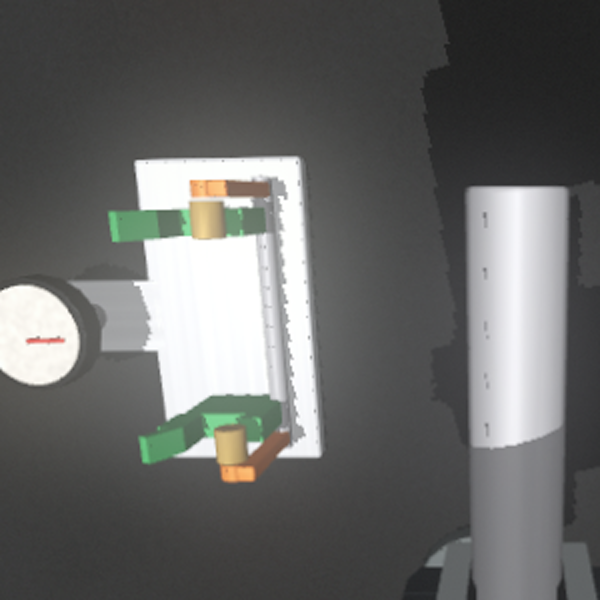

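Rows of the enlarged view (scale 2, offset (60,20)): base corners (135,160), (301,157), (323,458), (172,458). The brass rollers are at (207,219) and (231,446), the dial centre is at (37,335), and the held pin's rear end is at (518,188). I'll cast these onto their known heights.

```bash
cat > g.py <<'E'
from h import *
W=pickle.load(open("gauge.pkl","rb"))["wrist"]
P=lambda x,y:np.array([60+x/2,20+y/2])
C=[onz(W,P(*q),.01)[:2] for q in [(135,160),(301,157),(323,458),(172,458)]]
print("sides",[np.linalg.norm(C[i]-C[(i+1)%4]).round(4) for i in range(4)],"centre",np.mean(C,0).round(4))
for a,b in((0,3),(1,2)): v=C[b]-C[a]; print("yaw long",np.degrees(np.arctan2(v[1],v[0])).round(2))
hsv=cv2.cvtColor(W["frame"],cv2.COLOR_RGB2HSV); 
m=((hsv[...,0]>12)&(hsv[...,0]<26)&(hsv[...,1]>60)&(hsv[...,1]<170)).astype(np.uint8)
m[:, :145]=0;m[:,200:]=0;m[:110]=0;m[260:]=0
B=[b for b in blobs(m,60)][:2]; print([(b[0].round(1),b[1]) for b in B])
r=sorted([onz(W,b[0],.063)[:2] for b in B],key=lambda p:p[0]); print("rollers",r,"dist",np.linalg.norm(r[1]-r[0]))
v=r[1]-r[0]; print("yaw rollers",np.degrees(np.arctan2(v[1],v[0])))
dial=onz(W,P(37,335),.057)[:2]; print("dial",dial)
# fit: model points
M=np.array([[-40,9.5],[40,9.5],[0,-66]])/1e3; Q=np.array([r[0],r[1],dial])
def fit(M,Q):
    a=M-M.mean(0);b=Q-Q.mean(0); th=np.arctan2((a[:,0]*b[:,1]-a[:,1]*b[:,0]).sum(),(a*b).sum()); R=np.array([[np.cos(th),-np.sin(th)],[np.sin(th),np.cos(th)]])
    t=Q.mean(0)-R@M.mean(0); return th,R,t,Q-(M@R.T+t)
th,R,t,e=fit(M,Q); print("gauge yaw",np.degrees(th).round(2),"origin",t.round(4),"res mm",(e*1e3).round(1).tolist())
print("base corners in gauge frame",[((R.T@(c-t))*1e3).round(1).tolist() for c in C])
s=observe();p=np.array(s["position"]);T=np.array(s["tool_rot"]); z=p[2]+.043
g=cv2.cvtColor(W["frame"],cv2.COLOR_RGB2GRAY).astype(float)
mid=[]
for y in range(120,260,14):
    dx=np.gradient(cv2.GaussianBlur(g,(3,3),0)[y]); l=285+np.argmax(dx[285:305]);rr=330+np.argmin(dx[330:352]); a,b=onz(W,(l,y),z),onz(W,(rr,y),z); mid.append((a+b)[:2]/2); print(y,l,rr,np.linalg.norm(a-b).round(4),end=" | ")
mid=np.array(mid); k=np.polyfit(mid[:,0],mid[:,1],1); print("\npin yaw",np.degrees(np.arctan(k[0])),"y at tcp x",np.polyval(k,p[0]),p,"tool yaw",np.degrees(np.arctan2(T[1,1],T[0,1])))
e=onz(W,P(518,186),z); print("rear end",e, "dist from tcp",(T.T@(e-p)).round(4))
E
python3 g.py
```

```text
sides [np.float64(0.0692), np.float64(0.1289), np.float64(0.0696), np.float64(0.1291)] centre [ 0.5498 -0.0534]
yaw long -14.13
yaw long -13.96
[(array([175.9, 246.9]), np.int32(377)), (array([162.8, 129.3]), np.int32(275))]
rollers [array([ 0.51251495, -0.03022715]), array([ 0.59654899, -0.050804  ])] dist 0.08651662792855892
yaw rollers -13.75890832379536
dial [ 0.53517425 -0.11039795]
gauge yaw -14.64 origin [ 0.552  -0.0487] res mm [[-3.2, -0.9], [3.4, -1.2], [-0.2, 2.1]]
base corners in gauge frame [[-65.2, -40.4], [-65.8, 28.7], [63.1, 30.3], [63.9, -39.3]]
120 293 344 0.0154 | 134 293 343 0.0152 | 148 293 343 0.0154 | 162 293 343 0.0155 | 176 294 343 0.0153 | 190 294 342 0.0152 | 204 294 342 0.0153 | 218 294 342 0.0155 | 232 294 341 0.0153 | 246 295 342 0.0155 | 
pin yaw -14.144839499280328 y at tcp x 0.05854119415923181 [0.60478293 0.05819864 0.17601812] tool yaw -14.025125204938018
rear end [0.53119468 0.0773307  0.21901812] dist from tcp [ 0.0007 -0.0761 -0.043 ]
```

```bash
cp gauge.pkl gaugeA.pkl; python3 -m crank '[0,0,0,0,-0.015,0,0, 0,0,0,0,-0.015,0,0, 0,0,0,0,-0.015,0,0, 0,0,0,0,0,0,0, 0,0,0,0,0,0,0]' | grep pos
cat > g2.py <<'E'
from h import *
import os
if not os.path.exists("gaugeB.pkl"): pickle.dump(grab(("wrist","scene","side")),open("gaugeB.pkl","wb"))
V=[pickle.load(open(f"gauge{k}.pkl","rb"))["wrist"] for k in "AB"]
out=[]
for W in V:
    hsv=cv2.cvtColor(W["frame"],cv2.COLOR_RGB2HSV).astype(int);H,S,Vv=[hsv[...,i] for i in range(3)]
    m=((H>14)&(H<26)&(S>60)&(S<135)&(Vv>70)).astype(np.uint8); m[:,:120]=0;m[:,285:]=0;m[:100]=0;m[290:]=0
    m=cv2.morphologyEx(m,cv2.MORPH_OPEN,np.ones((4,4),np.uint8))
    B=sorted(blobs(m,60)[:2],key=lambda b:b[0][1]); r=[]
    for b in B:
        pts=np.argwhere(b[2])[:,::-1].astype(np.float32); rc=cv2.minAreaRect(pts); r.append(np.array(rc[0])); print("roller",b[0].round(1),b[1],np.round(rc[0],1),np.round(rc[1],1))
    wm=((S<40)&(Vv>165)).astype(np.uint8); wm[:,:5]=0; wm[:,285:]=0
    D=[b for b in blobs(wm,300)]
    print("white",[(b[0].round(1),b[1],cv2.boundingRect(np.argwhere(b[2])[:,::-1].astype(np.int32))) for b in D][:4])
    out.append(r)
for i in (0,1):
    p,e=tri([(V[0],out[0][i]),(V[1],out[1][i])]); print("tri",p.round(4),np.round(e,2),"at .061",onz(V[0],out[0][i],.061).round(4),onz(V[1],out[1][i],.061).round(4))
E
python3 g2.py; python3 -c "
from h import *
print(observe()['position'])"
```

```text
position: [0.6053, 0.0124, 0.1761]
roller [163.8 130.4] 274 [163.5 130.5] [17. 15.]
roller [175.7 244.2] 261 [175.5 244.5] [17. 15.]
white [(array([163.2, 178.8]), np.int32(5797), (111, 136, 92, 94)), (array([188.4, 147.7]), np.int32(3310), (127, 98, 94, 151)), (array([ 74.8, 187. ]), np.int32(1826), (51, 163, 49, 50))]
roller [225.8 112.9] 289 [225.5 113. ] [18. 15.]
roller [233.2 229.4] 264 [233.5 229.5] [17. 15.]
white [(array([214.7, 164.9]), np.int32(6203), (163, 121, 91, 102)), (array([239.5, 133.9]), np.int32(3245), (179, 83, 90, 154)), (array([129.6, 171.5]), np.int32(1967), (105, 146, 51, 52)), (array([ 16.3, 177.3]), np.int32(419), (5, 148, 22, 55))]
tri [ 0.5133 -0.0299  0.0633] [0.1 0.1] at .061 [ 0.5132 -0.0308  0.061 ] [ 0.5131 -0.0304  0.061 ]
tri [ 0.5938 -0.0489  0.0663] [0.17 0.18] at .061 [ 0.5951 -0.0513  0.061 ] [ 0.5949 -0.0504  0.061 ]
[0.60534546 0.01353149 0.17604388]
```

Rollers triangulate to z≈0.063–0.066 (expected 0.061) and sit ~84 mm apart. Seat estimates from rollers, dial and base agree within about 1 mm: seat ≈ (0.551,-0.0496), yaw -14.05°, and the tool is already at -14.0°. I'll move over it and descend to just above the prongs.

```bash
python3 -m crank '[0,0,0,-0.009,-0.0105,0,0, 0,0,0,-0.009,-0.0105,0,0, 0,0,0,-0.009,-0.0105,0,0, 0,0,0,-0.009,-0.0105,0,0, 0,0,0,-0.009,-0.0105,0,0, 0,0,0,-0.0092,-0.0103,0,0, 0,0,0,0,0,-0.03,0, 0,0,0,0,0,-0.03,0, 0,0,0,0,0,-0.03,0, 0,0,0,0,0,-0.025,0, 0,0,0,0,0,0,0, 0,0,0,0,0,0,0]'
python3 - <<'E'
from h import *
d=grab(("wrist","scene","side")); pickle.dump(d,open("hover.pkl","wb"))
s=observe(); print(s["position"],s["ft_force"]); 
c=lambda n,x,y,w,h:cv2.resize(d[n]["frame"][y:y+h,x:x+w,::-1],(400,300),interpolation=cv2.INTER_CUBIC)
cv2.imwrite("pics/hv.png",np.vstack([np.hstack([c("wrist",0,0,640,480),c("scene",260,230,96,72)]),np.hstack([c("side",280,220,96,72),c("wrist",220,120,200,150)])]))
E
```

```text
time_s: 10.6
position: [0.5513, -0.0501, 0.0617]
tool_rot: [[0.243, 0.97, 0.0], [0.97, -0.243, -0.0], [-0.0, 0.0, -1.0]]
ft_force: [1.3, 0.0, -0.2]
grip_width: 0.014
[ 0.55194545 -0.04996021  0.06261803] [-0.23178397 -0.35109157 -1.39259424]
```

```bash
python3 -m crank '[0,0,0,0,0,-0.008,0, 0,0,0,0,0,-0.006,0, 0,0,0,0,0,-0.005,0, 0,0,0,0,0,-0.004,0, 0,0,0,0,0,-0.004,0, 0,0,0,0,0,-0.003,0]' | grep -E "pos|ft"; for i in 1 2; do :; done; python3 -m crank '[0,0,0,0,0,-0.003,0, 0,0,0,0,0,-0.003,0]' | grep -E "pos|ft"; python3 -m crank '[0,0,0,0,0,-0.003,0, 0,0,0,0,0,-0.003,0]' | grep -E "pos|ft"
```

```text
position: [0.5511, -0.0496, 0.0306]
ft_force: [0.4, -0.3, -2.1]
position: [0.5511, -0.0504, 0.0253]
ft_force: [-3.6, -6.1, 1.9]
position: [0.551, -0.0506, 0.019]
ft_force: [-2.6, -6.3, -1.1]
```

```bash
python3 -m crank '[0,0,0,0,0,-0.003,0, 0,0,0,0,0,-0.003,0]' | grep -E "pos|ft"; python3 -m crank '[0,0,0,0,0,-0.003,0, 0,0,0,0,0,-0.002,0]' | grep -E "pos|ft"; python3 -m crank '[0,0,0,0,0,-0.001,0, 0,0,0,0,0,0,0]' | grep -E "pos|ft"
```

```text
position: [0.5509, -0.0506, 0.0127]
ft_force: [-1.5, -5.2, -4.4]
position: [0.5511, -0.0499, 0.0076]
ft_force: [-0.4, 0.0, -2.3]
position: [0.5513, -0.0494, 0.0072]
ft_force: [-0.1, 0.2, -1.2]
```

The side force dropped to zero, so the jaw has closed behind the pin. Now I press until the groove floors are felt.

```bash
for k in 1; do python3 -m crank '[0,0,0,0,0,-0.001,0, 0,0,0,0,0,0,0]' | grep -E "pos|ft"; done; python3 -m crank '[0,0,0,0,0,-0.001,0, 0,0,0,0,0,0,0]' | grep -E "pos|ft|time"
```

```text
position: [0.5514, -0.0494, 0.007]
ft_force: [-2.8, 0.4, 7.4]
time_s: 12.75
position: [0.5515, -0.0495, 0.0069]
ft_force: [-6.1, -0.2, 16.6]
```

Firm floor contact at TCP z=0.007 (pin axis 0.050) matches the seat height. I'll hold it and check for level, both forks and jaw.

```bash
python3 -m crank '[0,0,0,0,0,0.0005,0, 0,0,0,0,0,0,0, 0,0,0,0,0,0,0, 0,0,0,0,0,0,0, 0,0,0,0,0,0,0, 0,0,0,0,0,0,0, 0,0,0,0,0,0,0]'
python3 - <<'E'
from h import *
d=grab(("wrist","scene","side")); pickle.dump(d,open("seat.pkl","wb"))
s=observe(); print(s["wrist_torque"],s["ft_force"])
S,D=d["scene"],d["side"]
A=blobs(mask(S,"red",(250,250,340,340)),10);B=blobs(mask(D,"red",(270,200,360,290)),8)
print([(b[0].round(1),b[1]) for b in A],[(b[0].round(1),b[1]) for b in B])
ax=np.array([.970,-.243,0]); e=np.array([.551,-.0496,.052])+ax*.063; print("expected px",proj(S,e).round(1),proj(D,e).round(1))
if A and B: print(tri([(S,A[0][0]),(D,B[0][0])]),"want",e)
# rollers now vs expected
for sx in(-.04,.04):
    for n,c in(("scene",S),("wrist",d["wrist"])): print(n,proj(c,np.array([.551,-.0496,.064])+ax*sx+np.array([.243,.970,0])*.0095).round(1))
for n,c,bx in(("scene",S,(270,240,345,320)),("wrist",d["wrist"],(220,80,420,420))):
    hsv=cv2.cvtColor(c["frame"],cv2.COLOR_RGB2HSV).astype(int);m=((hsv[...,0]>14)&(hsv[...,0]<26)&(hsv[...,1]>60)&(hsv[...,1]<150)&(hsv[...,2]>60)).astype(np.uint8); z=np.zeros_like(m); z[bx[1]:bx[3],bx[0]:bx[2]]=1
    print(n,[(b[0].round(1),b[1]) for b in blobs(m*z,8)][:4])
E
```

```text
time_s: 13.45
position: [0.5515, -0.0494, 0.007]
tool_rot: [[0.242, 0.97, 0.001], [0.97, -0.242, -0.0], [-0.0, 0.002, -1.0]]
ft_force: [-4.4, 0.9, 11.9]
grip_width: 0.0142
[1.45137446e-01 7.09081027e-01 4.98316039e-05] [-3.87175045  1.55652519 11.4562865 ]
[(array([292.7, 298.2]), np.int32(86))] [(array([306.1, 241.1]), np.int32(8))]
expected px [292.5 297.6] [309.1 242.5]
(array([ 0.618928  , -0.06126653,  0.0572787 ]), [np.float64(0.7018269626566606), np.float64(0.4928175164412307)]) want [ 0.61211  -0.064909  0.052   ]
scene [320.4 263.4]
wrist [348.9 242. ]
scene [302.  287.8]
wrist [343.  451.9]
scene [(array([321.1, 263.7]), np.int32(37)), (array([301.5, 288.7]), np.int32(30))]
wrist [(array([347.1, 231. ]), np.int32(1856))]
```

Both rollers appear at their closed positions (scene (321,264) and (301.5,289), within about 1 px), and the red end is at its expected pixel (scene 292.7,298.2). It has been seated for about 1 s. I'll draw it straight up.

```bash
python3 -m crank '[0,0,0,0,0,0.0015,0, 0,0,0,0,0,0.003,0, 0,0,0,0,0,0.003,0, 0,0,0,0,0,0.003,0, 0,0,0,0,0,0.003,0, 0,0,0,0,0,0.004,0, 0,0,0,0,0,0.004,0, 0,0,0,0,0,0.005,0, 0,0,0,0,0,0.006,0, 0,0,0,0,0,0.01,0, 0,0,0,0,0,0.02,0, 0,0,0,0,0,0.03,0, 0,0,0,0,0,0.03,0, 0,0,0,0,0,0.03,0, 0,0,0,0,0,0.03,0, 0,0,0,0,0,0,0, 0,0,0,0,0,0,0]' 90
python3 - <<'E'
from h import *
d=grab(("wrist","scene","side")); pickle.dump(d,open("up.pkl","wb"))
s=observe(); print(s["position"],s["ft_force"]); W=d["wrist"]
g=cv2.GaussianBlur(cv2.cvtColor(W["frame"],cv2.COLOR_RGB2GRAY),(3,3),0).astype(float)
for y in range(130,260,20):
    dx=np.gradient(g[y]); print(y,285+np.argmax(dx[285:310]),325+np.argmin(dx[325:352]))
c=np.abs(np.gradient(g[:,310:325].mean(1))); print("rear row",60+np.argmax(c[60:140]))
pickle.dump(s,open("s.pkl","wb"))
S,D=d["scene"],d["side"]
# head: lens/blue stripe/mast with scene+side, project estimates
for z in(.265,.325): print(z)
E
```

```text
time_s: 15.3
position: [0.551, -0.0494, 0.1883]
tool_rot: [[0.242, 0.97, 0.001], [0.97, -0.242, -0.0], [0.0, 0.001, -1.0]]
ft_force: [0.2, -0.2, -2.6]
grip_width: 0.0135
[ 0.55055997 -0.04934591  0.1867892 ] [ 0.39272637  0.16204398 -1.44007979]
130 295 351
150 296 351
170 294 351
190 295 350
210 296 350
230 303 349
250 298 349
rear row 113
0.265
0.325
```

The pin is out and unmoved in the hand (rear row 113, as before). Next I tilt the tool forward to bring the wrist camera onto the inspection lens, first from its +y side.

```bash
python3 -m crank '[-0.0317,-0.127,0,0,-0.027,0.0257,0, -0.0317,-0.127,0,0,-0.027,0.0257,0, -0.0317,-0.127,0,0,-0.027,0.0257,0, -0.0317,-0.127,0,0,-0.027,0.0257,0, -0.0317,-0.127,0,0,-0.027,0.0257,0, -0.0317,-0.127,0,0,-0.027,0.0257,0, 0,0,0,0,0,0,0, 0,0,0,0,0,0,0]'
cat > v.py <<'E'
from h import *
import sys
k=sys.argv[1]; d=grab(("wrist",)); W=d["wrist"]; s=observe(); pickle.dump((W,s),open(f"lens{k}.pkl","wb")); print(s["position"],s["ft_force"])
cv2.imwrite(f"pics/lens{k}.png",W["frame"][:,:,::-1])
for nm,p in(("lens est",(.62,-.315,.29)),): print(nm,proj(W,np.array(p)).round(1))
hsv=cv2.cvtColor(W["frame"],cv2.COLOR_RGB2HSV)
m=((hsv[...,2]<45)).astype(np.uint8)
for b in blobs(m,200)[:14]: 
    c=max(cv2.findContours(b[2].astype(np.uint8),cv2.RETR_EXTERNAL,cv2.CHAIN_APPROX_NONE)[0],key=len); e=cv2.fitEllipse(c) if len(c)>5 else 0; print("dark",b[0].round(1),b[1],cv2.boundingRect(c),np.round(e[1],1))
print("blue",[(b[0].round(1),b[1]) for b in blobs(mask(W,"blue"),30)][:4]); print("white",[(b[0].round(1),b[1]) for b in blobs(mask(W,"white"),100)][:5])
E
python3 v.py A
```

```text
time_s: 16.25
position: [0.5505, -0.2118, 0.3409]
tool_rot: [[0.244, 0.688, 0.684], [0.97, -0.174, -0.171], [0.001, 0.705, -0.709]]
ft_force: [-0.4, 0.5, -2.7]
grip_width: 0.0132
[ 0.55090306 -0.21121606  0.34083107] [ 0.1801501  -0.25263829 -1.51645186]
lens est [205.7 267.7]
blue [(array([521.2, 279.3]), np.int32(61381)), (array([ 95.4, 316.9]), np.int32(31847)), (array([203.9, 344.8]), np.int32(826)), (array([259.8, 214.6]), np.int32(296))]
white [(array([288.5, 248.4]), np.int32(24671)), (array([ 33.8, 145.7]), np.int32(8777)), (array([548.9,  35.8]), np.int32(1256)), (array([202.6, 283. ]), np.int32(624)), (array([  8. , 169.1]), np.int32(416))]
```

```bash
python3 -m crank '[0,0,0,-0.0068,-0.0275,0,0, 0,0,0,-0.0068,-0.0275,0,0, 0,0,0,-0.0068,-0.0275,0,0, 0,0,0,-0.0068,-0.0275,0,0, 0,0,0,-0.0068,-0.0275,0,0, 0,0,0,-0.0068,-0.0275,0,0, 0,0,0,0,0,0,0, 0,0,0,0,0,0,0]' | grep -E "pos|ft"
python3 v.py B
python3 - <<'E'
from h import *
A=pickle.load(open("lensA.pkl","rb"))[0];B=pickle.load(open("lensB.pkl","rb"))[0]
p=np.array((.62,-.315,.29)); out=[]
for W in(A,B):
    u=proj(W,p).round().astype(int); x=max(0,min(640-160,u[0]-80));y=max(0,min(480-160,u[1]-50)); print("origin",x,y)
    out.append(cv2.resize(W["frame"][y:y+160,x:x+160,::-1],(400,400),interpolation=cv2.INTER_CUBIC))
cv2.imwrite("pics/LL.png",np.hstack(out))
E
```

```text
position: [0.5109, -0.376, 0.3409]
ft_force: [-0.4, 0.2, -2.0]
[ 0.51099296 -0.37544937  0.34126983] [ 0.12827585  0.26767986 -1.71466579]
lens est [433.7 266.6]
blue [(array([542.7, 285.3]), np.int32(48797)), (array([137. , 316.3]), np.int32(37444)), (array([421.6, 344. ]), np.int32(912)), (array([365.3, 208.4]), np.int32(339))]
white [(array([342.6, 249. ]), np.int32(24229)), (array([109.1, 142.6]), np.int32(21114)), (array([132.8, 161.8]), np.int32(900)), (array([26.9, 54.6]), np.int32(711)), (array([461.6, 416.9]), np.int32(281))]
origin 126 218
origin 354 217
```

View pics/LL.png

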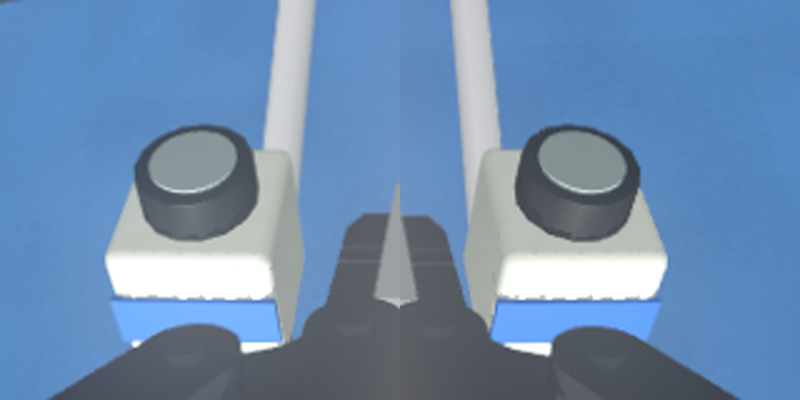

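View A (left): lens glass at (203.6,282), with the blue stripe on the head's top. View B (right): glass at (427,281). I fit the glass ellipses and triangulate.

```bash
cat > L.py <<'E'
from h import *
V=[pickle.load(open(f"lens{k}.pkl","rb"))[0] for k in "AB"]
O=[np.array([126,218.]),np.array([354,217.])]; C=[(203.6,282.4),(426.8,281.4)]
cen=[]; rim=[]
for W,c in zip(V,C):
    f=W["frame"].astype(int); ref=f[int(c[1])-4:int(c[1])+5,int(c[0])-6:int(c[0])+7].reshape(-1,3).mean(0)
    m=(np.abs(f-ref).sum(2)<75).astype(np.uint8); z=np.zeros_like(m); z[int(c[1])-25:int(c[1])+25,int(c[0])-32:int(c[0])+32]=1; m*=z
    b=min(blobs(m,200),key=lambda b:np.linalg.norm(b[0]-c)); k=max(cv2.findContours(b[2].astype(np.uint8),cv2.RETR_EXTERNAL,cv2.CHAIN_APPROX_NONE)[0],key=len)
    e=cv2.fitEllipse(k); print("glass",ref.round(),b[0].round(2),b[1],e); cen.append(np.array(e[0]))
L,e=tri(list(zip(V,cen))); print("lens",L.round(4),np.round(e,2))
for W,c in zip(V,cen): print("depth range",np.linalg.norm(ray(W,c)[0]-L).round(3))
q=lambda i,x,y:O[i]+np.array([x,y])*.4
pts={}
for n,a,b in[("TL",(111,300),(93,302)),("TR",(275,302),(261,300)),("BL",(121,341),(91,341)),("BR",(281,341),(249,341))]:
    pts[n],e=tri([(V[0],q(0,*a)),(V[1],q(1,*b))]); print(n,pts[n].round(4),np.round(e,2))
v=pts["TL"]-pts["TR"]; print("stripe TL-TR",v.round(4),np.linalg.norm(v).round(4),"cam yaw",np.degrees(np.arctan2(v[1],v[0])).round(1))
st=np.array([.736,-.347]); d=st-L[:2]; print("lens->stand",np.linalg.norm(d).round(3),np.degrees(np.arctan2(d[1],d[0])).round(2))
E
python3 L.py
```

```text
glass [137. 152. 155.] [202.68 282.11] 646 ((202.77496337890625, 282.2370300292969), (22.554229736328125, 34.74692916870117), 79.29594421386719)
glass [131. 145. 147.] [426.27 281.17] 637 ((426.20648193359375, 281.31524658203125), (22.464914321899414, 34.586265563964844), 103.34306335449219)
lens [ 0.6292 -0.3214  0.2975] [0.01 0.01]
depth range 0.307
depth range 0.304
TL [ 0.6438 -0.3519  0.3347] [0.13 0.14]
TR [ 0.6547 -0.302   0.3351] [0.26 0.26]
BL [ 0.6557 -0.3542  0.3444] [0.61 0.61]
BR [ 0.6696 -0.3059  0.3441] [0.12 0.12]
stripe TL-TR [-0.0109 -0.0499 -0.0004] 0.0511 cam yaw -102.4
lens->stand 0.11 -13.49
```

```bash
cat > Y.py <<'E'
from h import *
V=[pickle.load(open(f"lens{k}.pkl","rb"))[0] for k in "AB"]
# cols spans for stripe edges (full px)
for W,(x0,x1),nm in((V[0],(174,232),"A"),(V[1],(396,454),"B")):
    f=W["frame"].astype(float); s=cv2.GaussianBlur(f[...,2]-f[...,0],(3,3),0)  # blue minus red
    for lab,r0,r1,sg in(("stripe near",328,346,1),("stripe far",346,362,-1)):
        P=[]
        for x in range(x0,x1):
            g=sg*np.gradient(s[:,x])[r0:r1]; i=np.argmax(g)
            if g[i]<15: continue
            w=np.clip(g[max(0,i-2):i+3],0,None); P.append((x,r0+max(0,i-2)+(w*np.arange(len(w))).sum()/w.sum()))
        P=np.array(P)
        if len(P)<15: print(nm,lab,"few",len(P)); continue
        for _ in range(4):
            a=np.polyfit(P[:,0],P[:,1],1); e=np.abs(P[:,1]-np.polyval(a,P[:,0])); P=P[e<max(.3,2*np.median(e))]
        r=[ray(W,(x,np.polyval(a,x)))[1] for x in(P[0,0],P[-1,0])]; n=np.cross(r[0],r[1]); d=np.cross(n,[0,0,1]); d*=np.sign(d[1]); print(nm,lab,len(P),a.round(4),"cam yaw",np.degrees(np.arctan2(-d[0],d[1])).round(2))
E
python3 Y.py
```

```text
A stripe near 58 [1.570000e-02 3.343189e+02] cam yaw -15.54
A stripe far 54 [2.070000e-02 3.464494e+02] cam yaw -16.83
B stripe near 58 [-2.400000e-03  3.378888e+02] cam yaw -15.99
B stripe far 47 [-1.68300e-01  4.21175e+02] cam yaw 28.39
```

The stripe near edges give camera yaw -15.5/-16.0° and the base gives -15.7°, so I use -15.7°. Lens is at (0.629,-0.321,0.2975), inside the stated height range. I'll compute the move.

```bash
cat > t.py <<'E'
from h import *
from scipy.spatial.transform import Rotation as Ro
L=np.array([.6292,-.3214,.2975]); y=np.radians(-15.7); c,s=np.cos(np.radians(25)),np.sin(np.radians(25))
a=np.array([c*np.cos(y),c*np.sin(y),s]); tz=np.array([s*np.cos(y),s*np.sin(y),-c]); R=np.column_stack([np.cross(a,tz),a,tz])
E=L-.1*a; T=E-.0745*a+.043*tz
st=observe(); p=np.array(st["position"]);Rn=np.array(st["tool_rot"]); Rn=Ro.from_matrix(Rn).as_matrix()
rv=Ro.from_matrix(R@Rn.T).as_rotvec(); print("spot",E.round(4),"TCP target",T.round(4),"now",p.round(4),"shift",(T-p).round(4),"turn",rv.round(4))
e=p+Rn@[0,.0745,-.043]; v=e-L; print("red end",e.round(4),"along",(-(v@a)*1e3).round(1),"off axis mm",(v-(v@a)*a).round(4),"angle",np.degrees(np.arccos(Rn[:,1]@a)).round(2),"q",np.round(st["q"],1),"qvel",np.abs(st["qvel"]).max().round(3),"t",st["time_s"])
E
python3 t.py
```

```text
spot [ 0.542  -0.2969  0.2552] TCP target [ 0.4944 -0.2835  0.1848] now [ 0.511  -0.3754  0.3413] shift [-0.0165  0.0919 -0.1565] turn [ 0.0872  0.3361 -0.0302]
red end [ 0.5327 -0.381   0.4243] along 16.0 off axis mm [-0.0825 -0.0635  0.1336] angle 19.94 q [ -60.8   10.2   82.2   36.9   59.2 -148. ] qvel 0.907 t 17.15
```

```bash
python3 -m crank '[0.0109,0.042,-0.0038,-0.0021,0.0115,-0.0196,0, 0.0109,0.042,-0.0038,-0.0021,0.0115,-0.0196,0, 0.0109,0.042,-0.0038,-0.0021,0.0115,-0.0196,0, 0.0109,0.042,-0.0038,-0.0021,0.0115,-0.0196,0, 0.0109,0.042,-0.0038,-0.0021,0.0115,-0.0196,0, 0.0109,0.042,-0.0038,-0.0021,0.0115,-0.0196,0, 0.0109,0.042,-0.0038,-0.0021,0.0115,-0.0196,0, 0.0109,0.042,-0.0038,-0.0018,0.0114,-0.0193,0, 0,0,0,0,0,0,0, 0,0,0,0,0,0,0]' | grep -E "ft|grip"
python3 t.py
python3 - <<'E'
from h import *
d=grab(("wrist","scene","side")); pickle.dump(d,open("fin.pkl","wb")); S,D,W=d["scene"],d["side"],d["wrist"]
st=observe(); p=np.array(st["position"]);R=np.array(st["tool_rot"]); c=p+R@[0,.063,-.043]
print("pred red band px",proj(S,c).round(1),proj(D,c).round(1))
for n,C in(("scene",S),("side",D)):
    u=proj(C,c).astype(int); print(n,[(b[0].round(1),b[1]) for b in blobs(mask(C,"red",(u[0]-30,u[1]-30,u[0]+30,u[1]+30)),8)])
# pin in hand
g=cv2.GaussianBlur(cv2.cvtColor(W["frame"],cv2.COLOR_RGB2GRAY),(3,3),0).astype(float)
for y in range(120,270,25):
    dx=np.gradient(g[y]); print(y,280+np.argmax(np.abs(dx[280:312])),325+np.argmax(np.abs(dx[325:357])))
c=np.abs(np.gradient(g[:,310:325].mean(1))); print("rear row",60+np.argmax(c[60:140]))
E
```

```text
ft_force: [0.0, 0.8, -1.8]
grip_width: 0.0133
spot [ 0.542  -0.2969  0.2552] TCP target [ 0.4944 -0.2835  0.1848] now [ 0.4946 -0.284   0.1864] shift [-0.0001  0.0005 -0.0016] turn [ 0.003   0.0026 -0.0008]
red end [ 0.5419 -0.2971  0.257 ] along 99.2 off axis mm [-0.0007 -0.0001  0.0014] angle 0.21 q [ -48.5   14.9   93.3   17.    51.4 -131.1] qvel 1.145 t 18.15
pred red band px [188.4 177.3] [387.4 162.7]
scene [(array([188.3, 177.8]), np.int32(105))]
side []
120 292 344
145 293 352
170 293 343
195 293 342
220 294 342
245 294 342
rear row 113
```

Scene red band is at (188.3,177.8) against the predicted (188.4,177.3). The pin is unshifted in the hand. I'll settle, then average the readings.

```bash
for i in 1 2 3 4; do python3 -m crank '[0,0,0,0,0,0,0]' | grep pos; python3 t.py | sed -n 2p; done
python3 - <<'E'
from h import *
A=get_image("scene"); 
# red band axis direction check: scene offset of lens & band
st=observe(); p=np.array(st["position"]);R=np.array(st["tool_rot"])
for n in("rear",-.075),("front",.0745): print(n[0],proj(A,p+R@[0,n[1],-.043]).round(1))
b=blobs(mask(A,"red",(160,150,215,205)),8)[0]; print(b[0],cv2.boundingRect(np.argwhere(b[2])[:,::-1].astype(np.int32)))
for col,bx in(("blue",(445,300,475,340)),("yellow",(475,300,510,345))): print(col,blobs(mask(A,col,bx),5)[0][0].round(1))
E
```

```text
position: [0.4939, -0.2852, 0.1865]
red end [ 0.5412 -0.2984  0.2571] along 99.5 off axis mm [-0.0012 -0.0014  0.0016] angle 0.19 q [ -48.6   14.9   93.3   17.    51.4 -131.1] qvel 0.307 t 18.4
position: [0.4938, -0.2851, 0.1861]
red end [ 0.5412 -0.2983  0.2567] along 99.7 off axis mm [-0.001  -0.0013  0.0014] angle 0.16 q [ -48.6   15.    93.3   17.    51.4 -131.1] qvel 0.258 t 18.5
position: [0.4938, -0.285, 0.186]
red end [ 0.5412 -0.2982  0.2565] along 99.8 off axis mm [-0.0009 -0.0013  0.0012] angle 0.14 q [ -48.6   15.    93.3   17.    51.4 -131.1] qvel 0.162 t 18.6
position: [0.4938, -0.2848, 0.1858]
red end [ 0.5412 -0.2981  0.2564] along 99.9 off axis mm [-0.0008 -0.0012  0.0011] angle 0.12 q [ -48.6   15.    93.3   17.    51.4 -131.1] qvel 0.098 t 18.7
rear [230.2 170.6]
front [184.7 178.4]
[188.48113208 177.9245283 ] (182, 174, 14, 9)
blue [460.  323.9]
yellow [493.8 329.3]
```

```bash
python3 -m crank '[0,0,0,0.0004,0.0008,-0.0005,0, 0,0,0,0,0,0,0, 0,0,0,0,0,0,0, 0,0,0,0,0,0,0, 0,0,0,0,0,0,0, 0,0,0,0,0,0,0, 0,0,0,0,0,0,0, 0,0,0,0,0,0,0]' | grep -E "pos|ft|grip"; python3 t.py | sed -n 2p; python3 -c "
from rig import *
close_job()"
```

```text
position: [0.4943, -0.2839, 0.1852]
ft_force: [-1.0, 0.9, -2.4]
grip_width: 0.0134
red end [ 0.5417 -0.2971  0.2558] along 100.0 off axis mm [-0.0003 -0.0003  0.0005] angle 0.11 q [ -48.5   15.    93.4   17.    51.3 -131. ] qvel 0.117 t 19.55
the job is handed in; nothing more can be done
```

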